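Stack a flood lamp's fixing parts on the long stud

TASK

Stack the lamp's fixing parts on the plate with the long stud, threading each over the stud and setting it flat on the one before: first the square rubber pad, then the U-shaped lamp bracket (ends pointing up, its length along the long side of the plate), then the large washer, and last the sleeve. Leave the finished stack standing and let go of everything.

Things in the scene. Friction and masses are not known exactly. Their poses are not given: they have to be found in the camera images.
- long_stud_plate: Black steel mounting plate fixed to the bench, 90 mm (its x) by 130 mm (its y) by 10 mm thick, with a bright upright threaded stud in its middle: 14 mm in diameter, 46 mm tall above the plate's top, the last 6 mm tapered. Origin: centre of the plate's underside, at bench height, straight under the stud; z is up.
- short_stud_plate: The same kind of fixed black plate, 90 x 130 x 10 mm, but its stud stands only 20 mm above the plate's top. Not used in this job. Origin as for the other plate.
- rubber_pad: Black square rubber pad, 60 x 60 mm, 10 mm thick, with a 26 mm hole through its middle. It lies flat on the bench; its sides are along its x and y. Loose. Origin: centre of its underside, on the axis of the hole; z is up.
- lamp_bracket: Steel U-shaped lamp bracket lying flat, ends up: a strap 44 mm wide (its x), 150 mm long (its y) and 5 mm thick with a 26 mm hole through its middle, and at each end an upturned ear 5 mm thick that rises to 35 mm above the underside. Loose. Origin: centre of its underside, on the axis of the hole; z is up.
- big_washer: The large steel washer, lying flat: 50 mm outside diameter, 26 mm hole, 6 mm thick. Loose. Origin: centre of its underside, on the axis of the hole; z is up.
- sleeve: Short steel sleeve (tube) standing upright: 38 mm outside diameter, 26 mm bore, 20 mm tall. Loose. Origin: centre of its underside, on the axis of the hole; z is up.
- small_washer: A small steel washer lying flat, 28 mm outside diameter, 11 mm hole, 5 mm thick: too small for the stud, not used in this job. Loose. Origin: centre of its underside, on the axis of the hole; z is up.

How it is judged:
On the way, in this order (a step that is already met when the one before it is completed fails the run):
1. the rubber pad lies flat on the plate, over the long stud (horizontal distance between rubber_pad and long_stud_plate below 0.01 m and z of rubber_pad in the frame of long_stud_plate between 0.007 and 0.013 m and angle between rubber_pad's own z axis and vertical below 0.1 rad), for 0.2 s.
2. the lamp bracket lies flat on the pad, over the stud, along the plate (horizontal distance between lamp_bracket and long_stud_plate below 0.01 m and z of lamp_bracket in the frame of long_stud_plate between 0.017 and 0.023 m and angle between lamp_bracket's own z axis and vertical below 0.1 rad and angle between the y axis of lamp_bracket and the y axis of long_stud_plate, either way round below 0.3 rad), for 0.2 s.
3. the large washer lies flat on the bracket, over the stud (horizontal distance between big_washer and long_stud_plate below 0.01 m and z of big_washer in the frame of long_stud_plate between 0.022 and 0.028 m and angle between big_washer's own z axis and vertical below 0.1 rad), for 0.2 s.
4. the sleeve stands on the washer, over the stud (horizontal distance between sleeve and long_stud_plate below 0.01 m and z of sleeve in the frame of long_stud_plate between 0.028 and 0.034 m and angle between sleeve's own z axis and vertical below 0.1 rad), for 0.2 s.
At the end, for the whole second after the job is handed in: Pad, bracket, large washer and sleeve are over the long stud in that order, flat within 0.1 rad, within 10 mm of its axis, undersides within 3 mm of 10, 20, 25 and 31 mm above the plate's underside; the bracket within 0.30 rad of the plate's long side, either way round; all at rest (all of step 1 and all of step 2 and all of step 3 and all of step 4 and linear speed of each of rubber_pad, lamp_bracket, big_washer, sleeve below 0.02 m/s and angular speed of each of rubber_pad, lamp_bracket, big_washer, sleeve below 0.2 rad/s); the robot touches nothing.
It also fails if it takes over 112 s, if anything falls off the work surface, if the arm or the gripper's body presses on something with over 40 N, if the wrist force passes 120 N, or if a joint passes its speed limit or range.

ROBOT

A 7-joint arm with a two-finger parallel gripper is mounted at the origin on the work surface. World frame = base frame: x ahead of the robot, y to its left, z up, the work surface at z = 0. Lengths are in m, angles in rad, forces in N, time in s.
With the tool pointing down it reaches from about 0.4 to 0.875 m from the base axis. Payload 6.5 kg.
Tool frame: the origin (TCP) lies on the centre line of the jaws, within the pads' length; the fingertips stand 17 mm ahead of it and the grasp point (between the pads) lies 2 mm behind it (arm.tip_reach is the distance from the TCP to the fingertips, in m); z points along the fingers, y is the direction in which the jaws open and shut (so a half turn about z gives the same grasp; the last joint's range is limited). The gripper opens to 88 mm and grips with 3 to 60 N. Pads are 18 mm wide; open, the fingers measure 123 mm over their backs; the gripper's body (75 mm by 187 mm) begins 45 mm behind the grasp point.
Start: joints at [1.095, 0.536, -0.004, 1.538, 0.003, 1.067, -0.071], TCP at [0.259, -0.596, 0.256] pointing down, gripper open.
Joint ranges: [-2.7, 2.7], [-0.37, 2.16], [-1.27, 1.26], [0.24, 2.4], [-1.31, 4.45], [0.19, 1.91], [-2.76, 2.76]. Speed limits (rad/s): [2.39, 2.39, 3.14, 3.14, 3.14, 3.14, 3.14].

INTERFACE

Orientations are given as a rotation vector (axis times angle).
In Python, from station import arm gives the robot as it stands.
- The arm moves only by the tool step_arm, never from a script. Its argument "commands" is one flat list of numbers, 6 for each row, row after row: the shift along the world's x, y, z in units of 25 mm (1.0 is 25 mm), then the turn, a rotation vector about the world's x, y, z in units of 6 degrees (1.0 is 6 degrees). In form: [tx, ty, tz, rx, ry, rz, tx, ty, tz, rx, ry, rz, ...]. A call has 1 to 20 rows; each row shifts and turns the commanded pose from where the row before left it; what a row does not reach is not made up. A row lasts 1/8 s, in which the tool goes at most 62.5 mm and 10.7 degrees, less where a joint would pass 70% of its speed; a pose out of reach is approached as far as the arm can. A call is refused whole if a number of a shift passes 1 or a number of a turn 1, either way. A call with a gripper value outside its range is refused whole. "grip" is the finger opening in mm, from 0 to 88.1, set as the call begins (left out, the last holds). The fingers move at their own pace and stop on an object; "newtons" is the grip in N (left out, the last holds). Time passes only in rows, so rows that do not move let the fingers close. It gives the time, the measured TCP pose, the force and the opening at its end, in the units of the state.
- arm.state(): the state, without advancing time (a new reading comes with each control period).
- arm.read_camera(name): name is "side" or "top" or "wrist"; returns (picture, depth): 384x512x3 uint8, red, green, blue; 384x512 float32, m along the optical axis (not along the pixel's ray), 0 where there is no reading.
- arm.camera_model(name): a dict with "mtx" (3x3 intrinsics, pixels), "distortion" ([k1, k2, p1, p2, k3] as OpenCV has them; the pictures are not rectified), "world_to_cam" (4x4, takes a point from world to camera coordinates). Camera axes: x right, y down, z forward; pixel columns grow to the right and rows downward; lengths in m; the calibration is good to about 2 mm. A picture is of the moment at which its call begins: read the wrist's pose just before it. camera_model takes no time and is no camera call; for the wrist camera it gives the pose at the moment of the call.
- arm.hand_in(): hands the job in, once; it reports no verdict.
The state is a dict: "time": time; "joint_positions": joint angles; "dq": joint speeds; "joint_torque": joint torques, N m; "tcp_pos": TCP position; "orientation": TCP orientation; "force": force on the tool from outside, world axes, zero at the start; "ft_torque": the same for the moment, N m; "width": finger opening in m.
Only numpy, scipy, OpenCV 4.12 (cv2) and the standard library are available. Lean on these libraries where they do the work, as an engineer would, in place of code of your own. Each camera call takes 0.05 s, during which the arm holds its last target. There are 200 camera calls.

## Working session

There is one attempt and no reset: what is moved stays moved. The work goes in short steps, Python scripts to look and compute and a tool call to move; the robot and the scene stay as the last step left them, time stands still between calls to the robot, and variables do not carry over. Pictures are saved under pics/ and viewed, about 12 in all and at most 16, crops included, and the job is handed in when it is done.

Besides the shell and the picture viewer there is one more tool, called after "Emit:" as a command line: name --argument value ..., lists and objects as JSON in quotes. step_arm: Moves the arm, as the interface text tells. Its arguments: {"type":"object","properties":{"commands":{"type":"array","items":{"type":"number"}},"grip":{"type":"number"},"newtons":{"type":"number"}},"required":["commands"]}

```bash
mkdir -p pics; ls; cat > h.py <<'E'
import numpy as np, cv2
from station import arm
def world(name,m=None):
    """picture, depth, per-pixel world points"""
    m=m or arm.camera_model(name); im,d=arm.read_camera(name)
    v,u=np.mgrid[:384,:512].astype(np.float32)
    p=cv2.undistortPoints(np.stack([u.ravel(),v.ravel()],1)[:,None],np.array(m["mtx"]),np.array(m["distortion"]))[:,0]
    c=np.c_[p,np.ones(len(p))]*d.reshape(-1,1)
    T=np.linalg.inv(m["world_to_cam"]); w=c@T[:3,:3].T+T[:3,3]
    return im,d,w.reshape(384,512,3)
def save(n,im,s=1): cv2.imwrite("pics/"+n,cv2.resize(im[...,::-1],None,fx=s,fy=s))
E
python3 - <<'E'
from h import *
s=arm.state(); print({k:np.round(v,3) for k,v in s.items()})
for n in("top","side"):
    im,d,w=world(n); save(n+"0.png",im,1.5); np.savez("/tmp/"+n,im=im,d=d,w=w)
    T=np.linalg.inv(arm.camera_model(n)["world_to_cam"]); print(n,T.round(3))
E
```

```text
pics
{'time': np.float64(0.0), 'joint_positions': array([ 1.095,  0.537, -0.004,  1.539,  0.003,  1.067, -0.071]), 'dq': array([-0.001, -0.   ,  0.001,  0.001,  0.001, -0.001,  0.003]), 'joint_torque': array([-1.0000e-03, -5.7097e+01,  9.9000e-01, -2.5160e+01, -5.6000e-02,
        1.8000e-02,  0.0000e+00]), 'tcp_pos': array([ 0.259, -0.596,  0.255]), 'orientation': array([-3.074e+00, -6.390e-01,  1.000e-03]), 'force': array([-0.436, -0.245,  0.503]), 'ft_torque': array([-0.013, -0.041,  0.059]), 'width': np.float64(0.088)}
top [[-0.000e+00 -9.930e-01  1.200e-01  3.660e-01]
 [-1.000e+00  0.000e+00  1.000e-03  1.500e-02]
 [-1.000e-03 -1.200e-01 -9.930e-01  1.166e+00]
 [ 0.000e+00  0.000e+00  0.000e+00  1.000e+00]]
side [[ 0.821 -0.318  0.473  0.099]
 [-0.57  -0.419  0.707 -0.628]
 [-0.026 -0.85  -0.526  0.515]
 [ 0.     0.     0.     1.   ]]
```

View pics/top0.png

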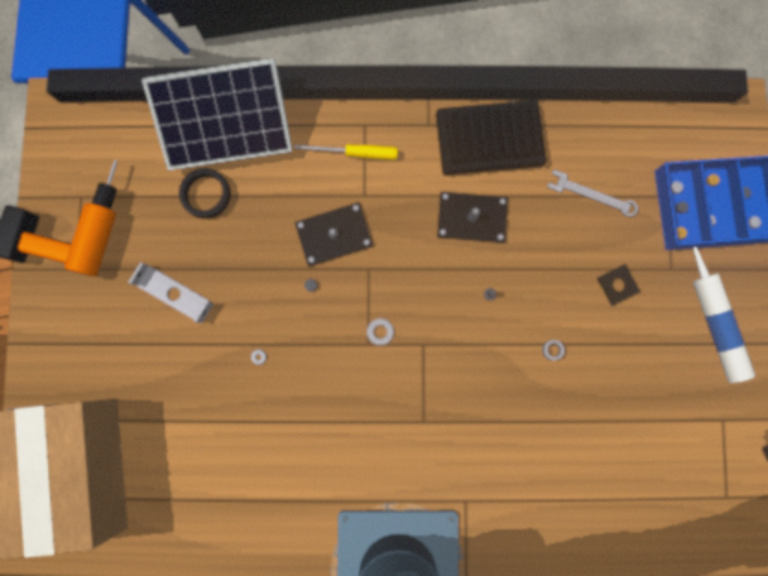

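View pics/side0.png

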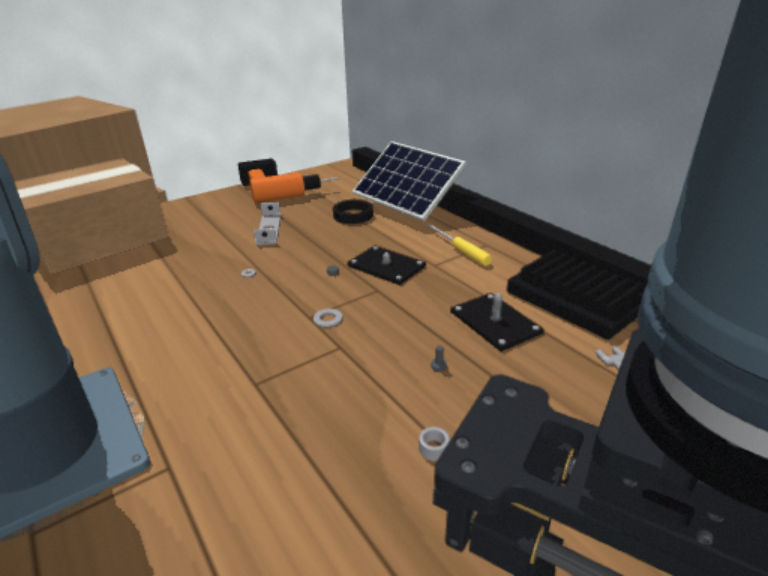

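The top view shows (in 768x576 pixels): long-stud plate (473,217), short-stud plate (333,235), pad (619,284), sleeve (554,350), large washer (380,331), small washer (258,357), bracket (172,294). The side view confirms the right plate has the tall stud.

```bash
python3 - <<'E'
from h import *
z=np.load("/tmp/top.npz"); w=z["w"]; im=z["im"]
hsv=cv2.cvtColor(im,cv2.COLOR_RGB2HSV)
wood=(hsv[...,0]<25)&(hsv[...,1]>85)&(hsv[...,2]>70)
for n,(u,v),r in [("plate",(473,217),42),("pad",(619,284),28),("sleeve",(554,350),20),("washer",(380,331),22),("bracket",(172,294),52)]:
    u,v,r=int(u/1.5),int(v/1.5),int(r/1.5)
    sl=np.s_[v-r:v+r,u-r:u+r]
    m=(~wood[sl]).astype(np.uint8); P=w[sl]
    c=max(cv2.findContours(m,cv2.RETR_EXTERNAL,cv2.CHAIN_APPROX_NONE)[0],key=cv2.contourArea)
    f=np.zeros_like(m);cv2.drawContours(f,[c],-1,1,-1)
    # project contour to world at top-surface height using ray through median height
    zt={"plate":.01,"pad":.01,"sleeve":.02,"washer":.006,"bracket":.005}[n]
    C=np.array([0.366,.015,1.166]); 
    cp=P[c[:,0,1],c[:,0,0]]; t=(zt-C[2])/(cp[:,2]-C[2]); q=C+(cp-C)*t[:,None]
    rect=cv2.minAreaRect((q[:,:2]*1000).astype(np.float32))
    print(n,"rect",np.round(rect[0],1),np.round(rect[1],1),round(rect[2],1),"zmed",np.median(P[f>0][:,2]).round(4),"zmax",P[f>0][:,2].max().round(4),"bench",np.median(P[f==0][:,2]).round(4), "near base",np.hypot(*rect[0]).round(0))
E
```

```text
plate rect [ 655.4 -143.1] [126.4  86.3] 85.6 zmed 0.0108 zmax 1.1656 bench 0.0008 near base 671.0
pad rect [ 524.3 -418.7] [53.  56.4] 26.1 zmed 0.0095 zmax 0.017 bench 0.0005 near base 671.0
sleeve rect [ 401.  -288.5] [39.1 38.8] 88.4 zmed 0.016 zmax 0.0251 bench 0.0004 near base 494.0
washer rect [435.4  33.3] [50.5 50.5] 90.0 zmed 0.0045 zmax 1.1656 bench 0.0006 near base 437.0
bracket rect [ 89.5 279.5] [1043.6  138.8] 20.1 zmed 0.0057 zmax 1.1656 bench 0.0007 near base 293.0
```

Emit:
step_arm --commands '[0.95, 0.63, -0.3, 0, 0, 0, 0.95, 0.63, -0.3, 0, 0, 0, 0.95, 0.63, -0.3, 0, 0, 0, 0.95, 0.63, -0.3, 0, 0, 0, 0.95, 0.63, -0.3, 0, 0, 0, 0.95, 0.63, -0.3, 0, 0, 0, 0.95, 0.63, -0.3, 0, 0, 0, 0.95, 0.63, -0.3, 0, 0, 0, 0.95, 0.63, -0.3, 0, 0, 0, 0.95, 0.63, -0.3, 0, 0, 0, 0.95, 0.63, -0.3, 0, 0, 0, 0, 0, 0, 0, 0, 0.4, 0, 0, 0, 0, 0, 0, 0, 0, 0, 0, 0, 0]' --grip 88

```text
time: 1.85
tcp_pos: [0.5189, -0.4245, 0.1735]
orientation: [3.062, 0.7, -0.001]
force: [-1.0, 0.3, 1.0]
width: 0.0881
```

```bash
python3 - <<'E'
from h import *
im,d,w=world("wrist"); save("w1.png",im,1.5); np.savez("/tmp/w1",im=im,d=d,w=w)
print(arm.state()["tcp_pos"], arm.state()["orientation"]); print(np.linalg.inv(arm.camera_model("wrist")["world_to_cam"]).round(3))
E
```

```text
[ 0.51902843 -0.42427658  0.17352769] [ 3.06188491e+00  6.99927246e-01 -7.98386931e-04]
[[ 0.434 -0.857 -0.276  0.59 ]
 [-0.901 -0.413 -0.133 -0.39 ]
 [-0.     0.307 -0.952  0.301]
 [ 0.     0.     0.     1.   ]]
```

View pics/w1.png

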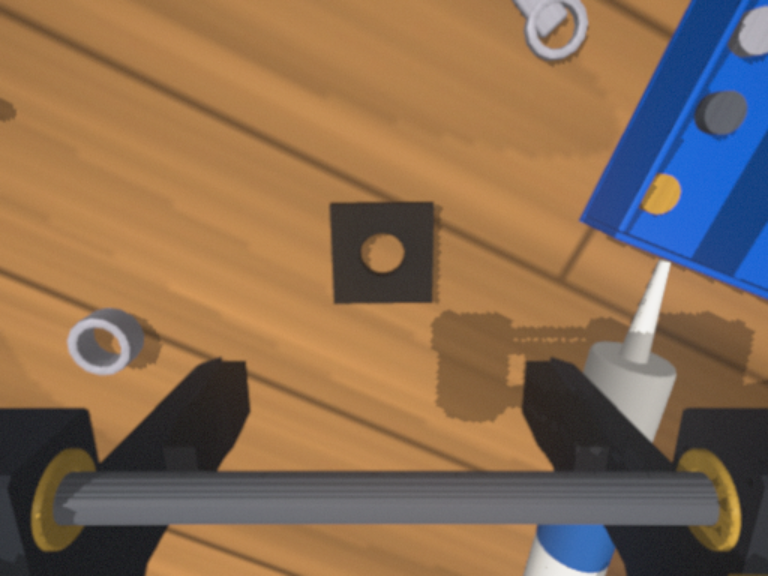

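The wrist view shows the pad square with the image at (382,253) (about 102 px wide) and the sleeve at (100,345).

```bash
cat >> h.py <<'E'
def plane(name,m,pts,z):
    p=cv2.undistortPoints(np.float32(pts).reshape(-1,1,2),np.array(m["mtx"]),np.array(m["distortion"]))[:,0]
    T=np.linalg.inv(m["world_to_cam"]); r=np.c_[p,np.ones(len(p))]@T[:3,:3].T
    return T[:3,3]+r*((z-T[2,3])/r[:,2])[:,None]
def blob(mask,seed):
    """outer contour of the mask component nearest seed (px)"""
    cs=[c for c in cv2.findContours(mask.astype(np.uint8),cv2.RETR_CCOMP,cv2.CHAIN_APPROX_NONE)[0] if len(c)>25]
    return min(cs,key=lambda c:np.hypot(*(c[:,0].mean(0)-seed)))[:,0]
def rect(q): return [np.round(a,1) for a in cv2.minAreaRect((q[:,:2]*1000).astype(np.float32))]
E
python3 - <<'E'
from h import *
z=np.load("/tmp/w1.npz"); im,w=z["im"],z["w"]; m=arm.camera_model("wrist")
g=cv2.cvtColor(im,cv2.COLOR_RGB2GRAY); hsv=cv2.cvtColor(im,cv2.COLOR_RGB2HSV)
roi=np.zeros_like(g);roi[120:215,200:310]=1
hole=None
c=[c[:,0] for c in cv2.findContours(((g<62)&(roi>0)).astype(np.uint8),cv2.RETR_CCOMP,cv2.CHAIN_APPROX_NONE)[0] if len(c)>25]
for k in c: print(len(k),rect(plane("wrist",m,k,.01)))
print("z",w[155,255],w[150,280])
# sleeve rim, low saturation
c=blob((hsv[...,1]<60)&(g>110),(66,230)); print("sleeve",rect(plane("wrist",m,c,.02)),w[c[:,1],c[:,0]][:,2].max())
E
```

```text
257 [array([ 524.9, -419.4]), array([59.2, 58.1]), np.float64(26.8)]
82 [array([ 525.4, -419.3]), array([26.5, 25.3]), np.float64(70.5)]
z [ 0.53535371 -0.4146001   0.00765344] [ 0.54885281 -0.43225719  0.00809996]
sleeve [array([ 401.9, -289.5]), array([24. , 25.9]), np.float64(62.9)] 0.30134746212815033
```

Emit:
step_arm --commands '[0.24, 0.2, -0.9, 0, 0, 0.17, 0, 0, -0.9, 0, 0, 0, 0, 0, -0.9, 0, 0, 0, 0, 0, -0.9, 0, 0, 0, 0, 0, -0.9, 0, 0, 0, 0, 0, -0.9, 0, 0, 0, 0, 0, -0.5, 0, 0, 0, 0, 0, -0.24, 0, 0, 0, 0, 0, 0, 0, 0, 0, 0, 0, 0, 0, 0, 0]'

```text
time: 3.15
tcp_pos: [0.5268, -0.4184, 0.0206]
orientation: [3.054, 0.73, 0.001]
force: [-0.0, -0.2, 1.0]
width: 0.0882
```

Emit:
step_arm --commands '[0, 0, 0, 0, 0, 0, 0, 0, 0, 0, 0, 0, 0, 0, 0, 0, 0, 0, 0, 0, 0, 0, 0, 0, 0, 0, 0, 0, 0, 0, 0, 0, 0, 0, 0, 0]' --grip 40 --newtons 20

```text
time: 3.9
tcp_pos: [0.5263, -0.418, 0.0199]
orientation: [3.055, 0.731, 0.0]
force: [0.0, 0.2, 2.3]
width: 0.0601
```

Emit:
step_arm --commands '[0, 0, 0.8, 0, 0, 0, 0, 0, 1, 0, 0, 0, 0, 0, 1, 0, 0, 0, 0, 0, 1, 0, 0, 0, 0.27, 1, 0.4, 0, 0, -0.47, 0.27, 1, 0, 0, 0, -0.47, 0.27, 1, 0, 0, 0, -0.47, 0.27, 1, 0, 0, 0, -0.47, 0.27, 1, 0, 0, 0, -0.47, 0.27, 1, 0, 0, 0, -0.47, 0.27, 1, 0, 0, 0, -0.47, 0.27, 1, 0, 0, 0, -0.47, 0.27, 1, 0, 0, 0, -0.47, 0.27, 1, 0, 0, 0, -0.47, 0.27, 1, 0, 0, 0, -0.47, 0, 0, 0, 0, 0, 0, 0, 0, 0, 0, 0, 0]'

```text
time: 6.02
tcp_pos: [0.6002, -0.1445, 0.1253]
orientation: [3.138, -0.113, 0.001]
force: [-0.1, 0.2, 0.0]
width: 0.0592
```

```bash
python3 - <<'E'
from h import *
im,d,w=world("wrist"); save("w2.png",im,1.5); np.savez("/tmp/w2",im=im,d=d,w=w)
s=arm.state();print(s["tcp_pos"], s["orientation"],s["width"],w[100:384:40,256].round(3))
E
```

```text
[ 0.60006141 -0.14486487  0.12517919] [ 3.13837805e+00 -1.14534966e-01  2.62018829e-04] 0.05941993771508567 [[ 0.668 -0.149  0.009]
 [ 0.641 -0.147  0.009]
 [ 0.611 -0.145  0.01 ]
 [ 0.622 -0.146  0.115]
 [ 0.538 -0.139 -0.002]
 [ 0.679 -0.15   0.253]
 [ 0.624 -0.146  0.19 ]
 [ 0.411 -0.13  -0.001]]
```

View pics/w2.png

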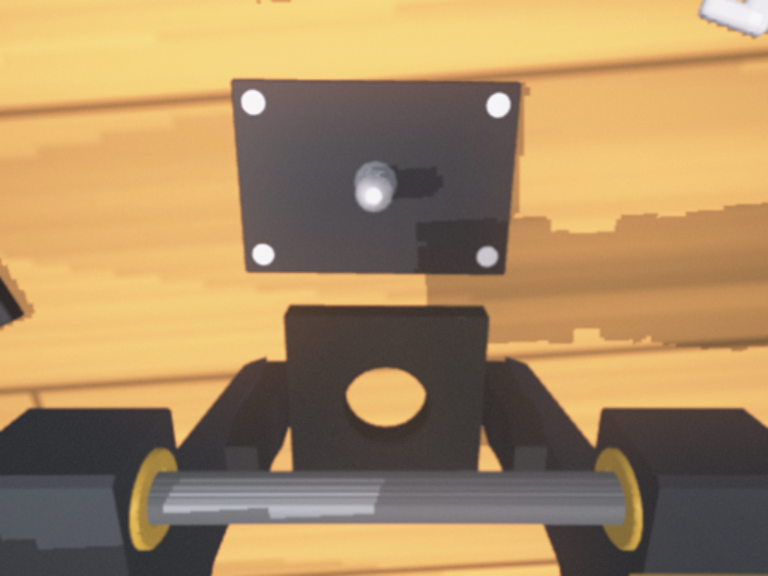

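The view shows the plate with bolts at (252,102), (498,105), (263,255), (487,257), stud tip (373,195), and the pad held level with its hole at (386,397).

```bash
python3 - <<'E'
from h import *
z=np.load("/tmp/w2.npz"); im,w=z["im"],z["w"]; m=arm.camera_model("wrist")
g=cv2.cvtColor(im,cv2.COLOR_RGB2GRAY)
b=plane("wrist",m,np.array([(252,102),(498,105),(263,255),(487,257)])/1.5,.0115)
print("bolts",b.round(4),"mean",b.mean(0), "yaw y-axis",np.degrees(np.arctan2(*(b[0]+b[2]-b[1]-b[3])[[1,0]])))
print("stud tip",plane("wrist",m,np.array([(374,194)])/1.5,.056))
c=blob(g<100,(250,118)); print("plate",rect(plane("wrist",m,c,.01)))
hole=blob(g>130,(257,264)); print("hole",rect(plane("wrist",m,hole,.115)), rect(plane("wrist",m,hole,.105)))
E
```

```text
bolts [[ 0.6929 -0.0926  0.0115]
 [ 0.6836 -0.2015  0.0115]
 [ 0.6232 -0.0871  0.0115]
 [ 0.6142 -0.1958  0.0115]] mean [ 0.65345874 -0.14427972  0.0115    ] yaw y-axis 85.19795067878489
stud tip [[ 0.65417394 -0.14475926  0.056     ]]
plate [array([ 651.9, -143.2]), array([20.4, 25. ]), np.float64(70.4)]
hole [array([ 600.4, -145. ]), array([21.6, 21.2]), np.float64(44.8)] [array([ 594.8, -144.6]), array([23.2, 22.7]), np.float64(44.8)]
```

Emit:
step_arm --commands '[0.72, 0, 0, 0, 0, 0, 0.72, 0.02, 0, 0, 0, 0, 0.72, 0, 0, 0, 0, 0, 0, 0, -0.7, 0, 0, 0, 0, 0, -0.7, 0, 0, 0, 0, 0, -0.7, 0, 0, 0, 0, 0, -0.7, 0, 0, 0, 0, 0, -0.6, 0, 0, 0, 0, 0, -0.25, 0, 0, 0, 0, 0, -0.14, 0, 0, 0, 0, 0, 0, 0, 0, 0, 0, 0, 0, 0, 0, 0, 0, 0, 0, 0, 0, 0]'

```text
time: 7.7
tcp_pos: [0.6547, -0.1425, 0.0303]
orientation: [3.139, -0.113, 0.001]
force: [0.2, 0.7, -1.0]
width: 0.0597
```

Emit:
step_arm --commands '[0, 0, 0, 0, 0, 0, 0, 0, 0, 0, 0, 0, 0, 0, 0, 0, 0, 0, 0, 0, 0, 0, 0, 0, 0, 0, 0.5, 0, 0, 0, 0, 0, 1, 0, 0, 0, 0, 0, 1, 0, 0, 0, 0, 0, 1, 0, 0, 0, 0, 0, 0, 0, 0, 0]' --grip 80

```text
time: 8.82
tcp_pos: [0.6563, -0.1428, 0.1204]
orientation: [3.139, -0.113, 0.008]
force: [0.3, 0.4, -0.3]
width: 0.0799
```

```bash
python3 - <<'E'
from h import *
m=arm.camera_model("top"); P=lambda u,v,z:plane("top",m,np.array([(u,v)])/1.5,z)[0].round(4)
print("bracket hole",P(173,294,.005)," ends",P(140,273,.035),P(205,311,.035))
im,d,w=world("wrist"); save("w3.png",im,1.5)
mw=arm.camera_model("wrist"); g=cv2.cvtColor(im,cv2.COLOR_RGB2GRAY)
print(arm.state()["tcp_pos"])
E
```

```text
bracket hole [0.5062 0.4254 0.005 ]  ends [0.5419 0.4788 0.035 ] [0.4711 0.3539 0.035 ]
[ 0.65514103 -0.1425582   0.1186525 ]
```

View pics/w3.png

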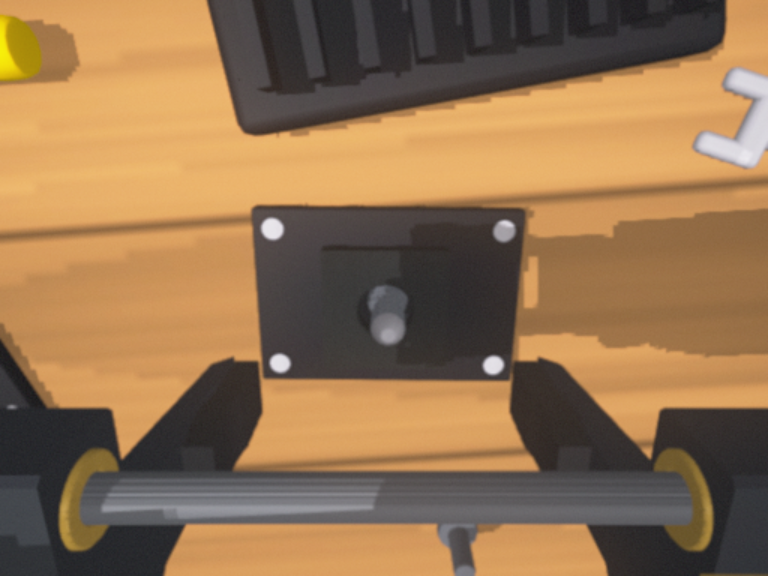

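The pad lies flat on the plate around the stud (stud tip at (388,328), pad edges square inside the bolts). On to the bracket.

Emit:
step_arm --commands '[-0.3, 1, 0.5, 0, 0, 0.54, -0.3, 1, 0.5, 0, 0, 0.54, -0.3, 1, 0.5, 0, 0, 0.54, -0.3, 1, 0.5, 0, 0, 0.54, -0.3, 1, 0, 0, 0, 0.54, -0.3, 1, 0, 0, 0, 0.54, -0.3, 1, 0, 0, 0, 0.54, -0.3, 1, 0, 0, 0, 0.54, -0.3, 1, 0, 0, 0, 0.54, -0.3, 1, 0, 0, 0, 0.54, -0.3, 1, 0, 0, 0, 0.54, -0.3, 1, 0, 0, 0, 0.54, -0.3, 1, 0, 0, 0, 0.54, -0.3, 1, 0, 0, 0, 0.54, -0.3, 1, 0, 0, 0, 0.54, -0.3, 1, 0, 0, 0, 0.54, -0.3, 1, 0, 0, 0, 0.54, -0.3, 1, 0, 0, 0, 0.54, -0.3, 1, 0, 0, 0, 0.54, -0.3, 1, 0, 0, 0, 0.54]'

```text
time: 11.38
tcp_pos: [0.504, 0.3592, 0.1675]
orientation: [2.708, 1.592, 0.0]
force: [-0.1, 0.6, -0.6]
width: 0.0795
```

Emit:
step_arm --commands '[0, 0.85, 0, 0, 0, 0, 0, 0.85, 0, 0, 0, 0, 0, 0.85, 0, 0, 0, 0, 0, 0, 0, 0, 0, 0, 0, 0, 0, 0, 0, 0]'

```text
time: 12.0
tcp_pos: [0.5049, 0.4203, 0.1672]
orientation: [2.711, 1.585, -0.001]
force: [0.1, 0.4, -0.4]
width: 0.08
```

```bash
python3 - <<'E'
from h import *
im,d,w=world("wrist"); save("w4.png",im,1.5); np.savez("/tmp/w4",im=im,d=d,w=w)
s=arm.state();print(s["tcp_pos"], s["orientation"],s["joint_positions"].round(2))
E
```

```text
[0.50506057 0.42000643 0.16728146] [ 2.71146848e+00  1.58434743e+00 -8.47738337e-04] [-0.6   0.66 -0.24  1.57  0.19  0.93 -1.42]
```

View pics/w4.png

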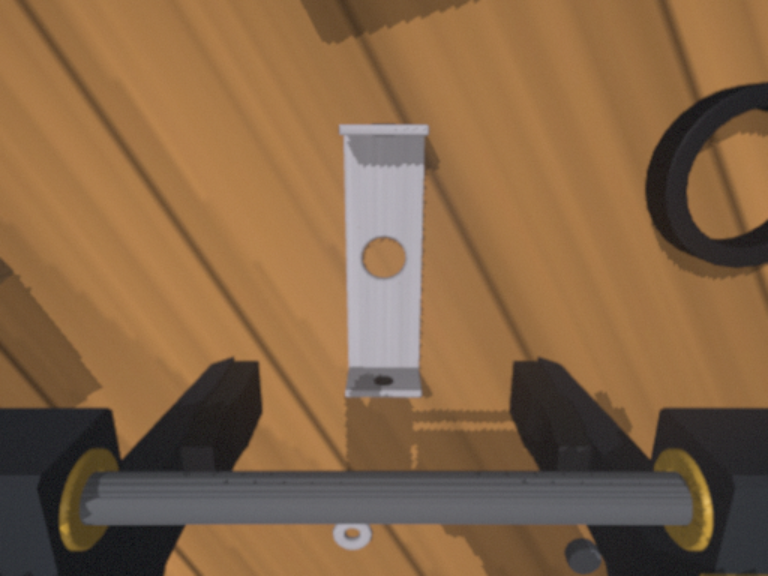

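The wrist view shows the bracket running straight up the image, hole at (384,257), far ear at (384,129), near ear at (384,393).

```bash
python3 - <<'E'
from h import *
z=np.load("/tmp/w4.npz"); im,w=z["im"],z["w"]; m=arm.camera_model("wrist")
g=cv2.cvtColor(im,cv2.COLOR_RGB2GRAY); hsv=cv2.cvtColor(im,cv2.COLOR_RGB2HSV)
c=blob(hsv[...,1]>90,(256,171)); print("hole",rect(plane("wrist",m,c,.005)))
mk=hsv[...,1]<70
e=[]
for v in (140,150,190,200,210,220):
    u=np.where(mk[v,215:300])[0]+215; e.append(plane("wrist",m,[(u.min(),v),(u.max()+1,v)],.005))
e=np.array(e); mid=e.mean(1); f=np.polyfit(mid[:,0],mid[:,1],1)
print("widths",np.linalg.norm(e[:,0]-e[:,1],axis=1).round(4),"dir",np.degrees(np.arctan(f[0])),"axis y at hole x",np.polyval(f,.506), w[140,250])
a=np.arctan2(*arm.state()["orientation"][[1,0]]); print("jaw",np.degrees(2*a)-90)
E
```

```text
hole [array([506.3, 425.3]), array([22.6, 23.8]), np.float64(60.6)]
widths [0.0444 0.0448 0.0447 0.0451 0.0437 0.0441] dir 60.520512489148565 axis y at hole x 0.4238740455346477 [0.51558327 0.45186702 0.00305156]
jaw -29.40336531099267
```

Emit:
step_arm --commands '[0.05, 0.19, -0.9, 0, 0, 0, 0, 0, -0.9, 0, 0, 0, 0, 0, -0.9, 0, 0, 0, 0, 0, -0.9, 0, 0, 0, 0, 0, -0.9, 0, 0, 0, 0, 0, -0.7, 0, 0, 0, 0, 0, -0.5, 0, 0, 0, 0, 0, -0.25, 0, 0, 0, 0, 0, 0, 0, 0, 0, 0, 0, 0, 0, 0, 0]'

```text
time: 13.3
tcp_pos: [0.5061, 0.4264, 0.0194]
orientation: [-2.711, -1.587, -0.002]
force: [-0.2, 0.8, -0.6]
width: 0.0796
```

Emit:
step_arm --commands '[0, 0, 0, 0, 0, 0, 0, 0, 0, 0, 0, 0, 0, 0, 0, 0, 0, 0, 0, 0, 0, 0, 0, 0, 0, 0, 0, 0, 0, 0, 0, 0, 0, 0, 0, 0, 0, 0, 0, 0, 0, 0]' --grip 30 --newtons 40

```text
time: 14.18
tcp_pos: [0.5059, 0.426, 0.0188]
orientation: [2.711, 1.587, 0.0]
force: [0.4, -0.0, 0.4]
width: 0.043
```

Emit:
step_arm --commands '[0, 0, 0.5, 0, 0, 0, 0, 0, 1, 0, 0, 0, 0, 0, 1, 0, 0, 0, 0.26, -1, 1, 0, 0, 0.18, 0.26, -1, 0.7, 0, 0, 0.18, 0.26, -1, 0, 0, 0, 0.18, 0.26, -1, 0, 0, 0, 0.18, 0.26, -1, 0, 0, 0, 0.18, 0.26, -1, 0, 0, 0, 0.18, 0.26, -1, 0, 0, 0, 0.18, 0.26, -1, 0, 0, 0, 0.18, 0.26, -1, 0, 0, 0, 0.18, 0.26, -1, 0, 0, 0, 0.18, 0.26, -1, 0, 0, 0, 0.18, 0.26, -1, 0, 0, 0, 0.18, 0.26, -1, 0, 0, 0, 0.18, 0.26, -1, 0, 0, 0, 0.18, 0.26, -1, 0, 0, 0, 0.18, 0.26, -1, 0, 0, 0, 0.18, 0.26, -1, 0, 0, 0, 0.18]'

```text
time: 16.68
tcp_pos: [0.6161, 0.0004, 0.1242]
orientation: [-2.422, -2.0, 0.0]
force: [0.1, 0.0, -2.2]
width: 0.0428
```

Emit:
step_arm --commands '[0.26, -1, 0, 0, 0, 0.18, 0.26, -1, 0, 0, 0, 0.18, 0.26, -1, 0, 0, 0, 0.18, 0.26, -1, 0, 0, 0, 0.18, 0.26, -1, 0, 0, 0, 0.18, 0.2, -0.8, 0, 0, 0, 0.18, 0, 0, 0, 0, 0, 0, 0, 0, 0, 0, 0, 0, 0, 0, 0, 0, 0, 0]'

```text
time: 17.8
tcp_pos: [0.6536, -0.1421, 0.1238]
orientation: [-2.304, -2.134, -0.001]
force: [0.3, 0.2, -2.9]
width: 0.0427
```

```bash
python3 - <<'E'
from h import *
im,d,w=world("wrist"); save("w5.png",im,1.5); np.savez("/tmp/w5",im=im,d=d,w=w)
s=arm.state();print(s["tcp_pos"], s["orientation"],s["width"],np.degrees(2*np.arctan2(*s["orientation"][[1,0]]))-90)
E
```

```text
[ 0.65366811 -0.14240038  0.1238479 ] [-2.30445885e+00 -2.13440470e+00 -5.75586063e-04] 0.04259681508787018 -364.38788988543274
```

View pics/w5.png

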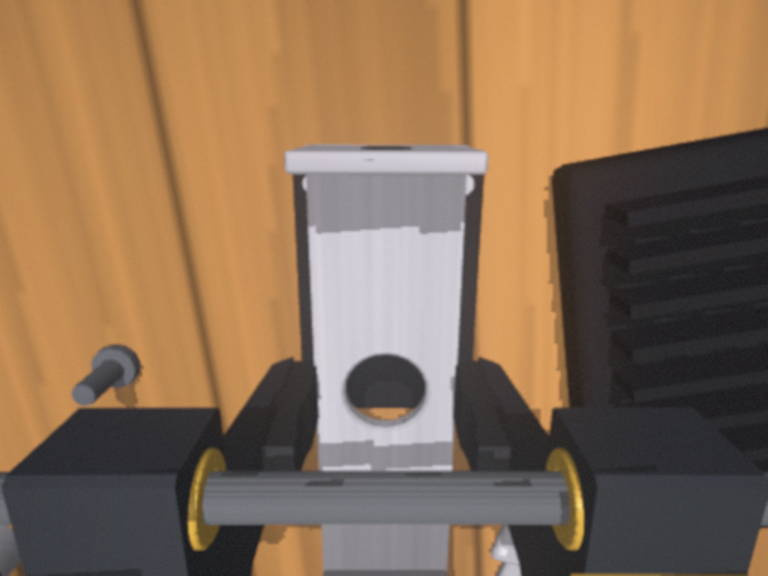

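The bracket hangs level, its hole at (386,388), centred between the jaws and lined up with the plate; it matches the pad's earlier reading. Lowering.

Emit:
step_arm --commands '[0.02, -0.08, 0, 0, 0, -0.05, 0, 0, -0.6, 0, 0, 0, 0, 0, -0.6, 0, 0, 0, 0, 0, -0.6, 0, 0, 0, 0, 0, -0.6, 0, 0, 0, 0, 0, -0.5, 0, 0, 0, 0, 0, -0.3, 0, 0, 0, 0, 0, -0.18, 0, 0, 0, 0, 0, 0, 0, 0, 0, 0, 0, 0, 0, 0, 0, 0, 0, 0, 0, 0, 0]'

```text
time: 19.23
tcp_pos: [0.6544, -0.146, 0.0396]
orientation: [2.312, 2.127, 0.0]
force: [0.1, -0.2, -2.3]
width: 0.0426
```

Emit:
step_arm --commands '[0, 0, 0, 0, 0, 0, 0, 0, 0, 0, 0, 0, 0, 0, 0, 0, 0, 0, 0, 0, 0, 0, 0, 0, 0, 0, 0.5, 0, 0, 0, 0, 0, 1, 0, 0, 0, 0, 0, 1, 0, 0, 0, 0, 0, 1, 0, 0, 0, -0.4, 0, 0.6, 0, 0, 0, -0.8, 0, 0, 0, 0, 0, -0.8, 0, 0, 0, 0, 0, 0, 0, 0, 0, 0, 0]' --grip 80

```text
time: 20.72
tcp_pos: [0.6025, -0.1464, 0.1418]
orientation: [-2.312, -2.126, 0.002]
force: [0.2, 0.7, -0.0]
width: 0.0804
```

```bash
python3 - <<'E'
from h import *
im,d,w=world("side"); save("s5.png",im[130:270,190:410],3)
im,d,w=world("top"); save("t5.png",im[100:190,240:400],4)
s=arm.state();print(s["tcp_pos"])
E
```

```text
[ 0.60443879 -0.1459971   0.14202048]
```

View pics/s5.png

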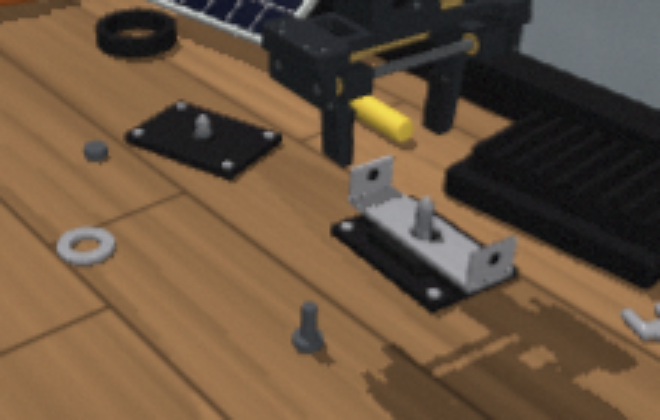

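The side crop shows the bracket lying flat, with the stud standing in its hole at (425,220). Next, the washer.

Emit:
step_arm --commands '[-0.84, 0.9, 0.1, 0, 0, 0, -0.84, 0.9, 0.1, 0, 0, 0, -0.84, 0.9, 0.1, 0, 0, 0, -0.84, 0.9, 0.1, 0, 0, 0, -0.84, 0.9, 0, 0, 0, 0, -0.84, 0.9, 0, 0, 0, 0, -0.84, 0.9, 0, 0, 0, 0, -0.84, 0.9, 0, 0, 0, 0, 0, 0, 0, 0, 0, 0, 0, 0, 0, 0, 0, 0]'

```text
time: 22.08
tcp_pos: [0.4374, 0.0339, 0.1519]
orientation: [2.312, 2.126, 0.001]
force: [0.2, -0.2, -1.4]
width: 0.0796
```

```bash
python3 - <<'E'
from h import *
im,d,w=world("wrist"); save("w6.png",im,1.5); m=arm.camera_model("wrist")
s=arm.state();print(s["tcp_pos"], s["joint_positions"].round(2))
g=cv2.cvtColor(im,cv2.COLOR_RGB2GRAY); hsv=cv2.cvtColor(im,cv2.COLOR_RGB2HSV)
mk=hsv[...,1]<70; mk[235:]=0
for c in cv2.findContours(mk.astype(np.uint8),cv2.RETR_CCOMP,cv2.CHAIN_APPROX_NONE)[0]:
    if len(c)>40: print(c[:,0].mean(0).round(),rect(plane("wrist",m,c[:,0],.006)))
E
```

```text
[0.43742266 0.03354197 0.15186373] [ 0.17  0.38 -0.41  2.14  0.24  0.66 -0.49]
[254. 183.] [array([434.6,  33.1]), array([48.8, 48.8]), np.float64(85.1)]
[254. 183.] [array([434.8,  33.3]), array([25.5, 24.8]), np.float64(40.7)]
[467.  66.] [array([607.7, 111.5]), array([ 64.3, 119.6]), np.float64(17.2)]
[359.   6.] [array([521.4, 157.1]), array([10.9, 24.2]), np.float64(85.0)]
```

Washer and hole contours agree: 48.8/25 mm across, centre (434.7, 33.2) mm, matching the top view.

Emit:
step_arm --commands '[-0.11, -0.01, -0.9, 0, 0, 0, 0, 0, -0.9, 0, 0, 0, 0, 0, -0.9, 0, 0, 0, 0, 0, -0.9, 0, 0, 0, 0, 0, -0.8, 0, 0, 0, 0, 0, -0.6, 0, 0, 0, 0, 0, -0.32, 0, 0, 0, 0, 0, 0, 0, 0, 0, 0, 0, 0, 0, 0, 0]'

```text
time: 23.25
tcp_pos: [0.4338, 0.0339, 0.0191]
orientation: [2.312, 2.126, 0.001]
force: [-1.0, 0.7, 0.5]
width: 0.0801
```

Emit:
step_arm --commands '[0, 0, 0, 0, 0, 0, 0, 0, 0, 0, 0, 0, 0, 0, 0, 0, 0, 0, 0, 0, 0, 0, 0, 0, 0, 0, 0, 0, 0, 0, 0, 0, 0, 0, 0, 0, 0, 0, 0, 0, 0, 0]' --grip 36 --newtons 35

```text
time: 24.12
tcp_pos: [0.4337, 0.0339, 0.0188]
orientation: [2.312, 2.127, 0.0]
force: [-0.2, -0.4, 4.5]
width: 0.0475
```

Emit:
step_arm --commands '[0, 0, 0.5, 0, 0, 0, 0, 0, 1, 0, 0, 0, 0, 0, 1, 0, 0, 0, 0, 0, 1, 0, 0, 0, 0.98, -0.79, 1, 0, 0, 0, 0.98, -0.79, 0, 0, 0, 0, 0.98, -0.79, 0, 0, 0, 0, 0.98, -0.79, 0, 0, 0, 0, 0.98, -0.79, 0, 0, 0, 0, 0.98, -0.79, 0, 0, 0, 0, 0.98, -0.79, 0, 0, 0, 0, 0.98, -0.79, 0, 0, 0, 0, 0.98, -0.79, 0, 0, 0, 0, 0, 0, 0, 0, 0, 0, 0, 0, 0, 0, 0, 0, 0, 0, 0, 0, 0, 0]'

```text
time: 26.12
tcp_pos: [0.6532, -0.1428, 0.1314]
orientation: [-2.31, -2.128, 0.0]
force: [-0.0, 1.1, -1.6]
width: 0.0474
```

```bash
python3 - <<'E'
from h import *
im,d,w=world("wrist"); save("w7.png",im,1.5); m=arm.camera_model("wrist")
s=arm.state();print(s["tcp_pos"], s["orientation"],s["width"])
E
```

```text
[ 0.65335713 -0.14299544  0.13139516] [-2.31037680e+00 -2.12777358e+00  2.07350208e-04] 0.04768204978027739
```

View pics/w7.png

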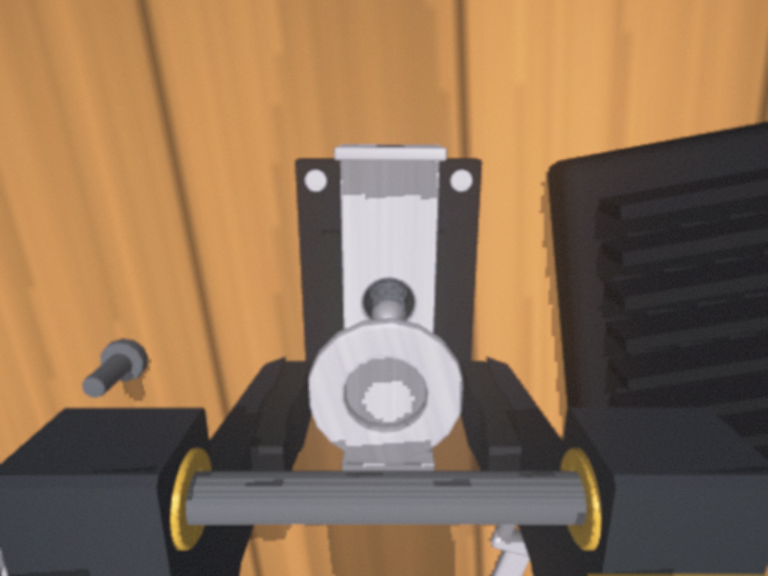

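The washer is held level (hole at (386,394)), stud and bracket hole just ahead at (388,300). Lowering.

Emit:
step_arm --commands '[0.03, -0.06, 0, 0, 0, 0, 0, 0, -0.6, 0, 0, 0, 0, 0, -0.6, 0, 0, 0, 0, 0, -0.6, 0, 0, 0, 0, 0, -0.6, 0, 0, 0, 0, 0, -0.5, 0, 0, 0, 0, 0, -0.35, 0, 0, 0, 0, 0, -0.22, 0, 0, 0, 0, 0, 0, 0, 0, 0, 0, 0, 0, 0, 0, 0, 0, 0, 0, 0, 0, 0]'

```text
time: 27.55
tcp_pos: [0.6549, -0.1455, 0.0447]
orientation: [2.312, 2.127, 0.0]
force: [-0.9, -0.4, -0.8]
width: 0.0479
```

Emit:
step_arm --commands '[0, 0, 0, 0, 0, 0, 0, 0, 0, 0, 0, 0, 0, 0, 0, 0, 0, 0, 0, 0, 0, 0, 0, 0, 0, 0, 0.5, 0, 0, 0, 0, 0, 1, 0, 0, 0, 0, 0, 1, 0, 0, 0, 0, 0, 1, 0, 0, 0, -0.8, -0.5, 0.3, 0, 0, 0, -1, -0.6, 0, 0, 0, 0, -1, -0.6, 0, 0, 0, 0, 0, 0, 0, 0, 0, 0]' --grip 80

```text
time: 29.05
tcp_pos: [0.5832, -0.1901, 0.1402]
orientation: [2.315, 2.123, -0.003]
force: [0.5, 0.2, 0.0]
width: 0.0801
```

```bash
python3 - <<'E'
from h import *
im,d,w=world("side"); save("s8.png",im[130:270,250:420],4)
s=arm.state();print(s["tcp_pos"])
E
```

```text
[ 0.58465779 -0.18864057  0.14037925]
```

View pics/s8.png

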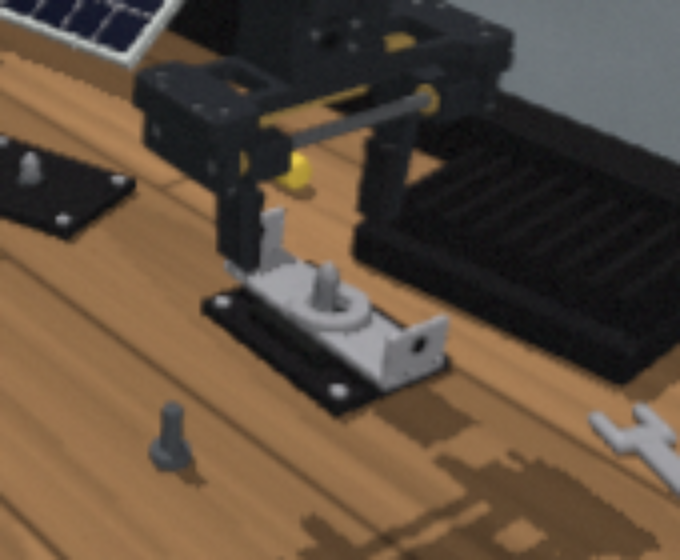

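The washer lies flat on the bracket, stud in its hole at (328,290). Now the sleeve.

Emit:
step_arm --commands '[-0.91, -0.5, 0.1, 0, 0, 0, -0.91, -0.5, 0.1, 0, 0, 0, -0.91, -0.5, 0.1, 0, 0, 0, -0.91, -0.5, 0.1, 0, 0, 0, -0.91, -0.5, 0.1, 0, 0, 0, -0.91, -0.5, 0.1, 0, 0, 0, -0.91, -0.5, 0, 0, 0, 0, -0.91, -0.5, 0, 0, 0, 0, 0, 0, 0, 0, 0, 0, 0, 0, 0, 0, 0, 0]'

```text
time: 30.35
tcp_pos: [0.4047, -0.2871, 0.1549]
orientation: [2.309, 2.128, 0.002]
force: [-0.5, 0.6, 0.6]
width: 0.0799
```

```bash
python3 - <<'E'
from h import *
im,d,w=world("wrist"); save("w9.png",im,1.5); m=arm.camera_model("wrist")
s=arm.state();print(s["tcp_pos"], s["joint_positions"].round(2))
hsv=cv2.cvtColor(im,cv2.COLOR_RGB2HSV)
mk=hsv[...,1]<70; mk[235:]=0
for c in cv2.findContours(mk.astype(np.uint8),cv2.RETR_CCOMP,cv2.CHAIN_APPROX_NONE)[0]:
    if len(c)>40: print(c[:,0].mean(0).round(),rect(plane("wrist",m,c[:,0],.02)))
E
```

```text
[ 0.40462601 -0.2869958   0.15482528] [ 0.83  0.45 -0.38  2.    0.25  0.73  0.22]
[252. 187.] [array([ 400. , -287.3]), array([40.5, 36.5]), np.float64(85.3)]
[251. 186.] [array([ 399.9, -285.9]), array([21.6, 22.1]), np.float64(39.4)]
[383.  23.] [array([ 501.5, -174.6]), array([26.8, 21.7]), np.float64(47.8)]
```

View pics/w9.png

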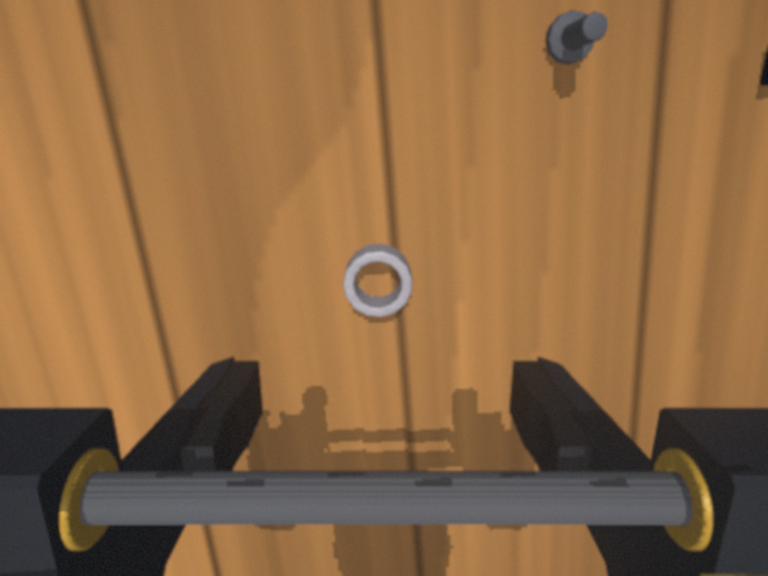

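The sleeve stands upright, rim centred at about (378,284), i.e. (400.5, -289) mm, agreeing with the two earlier readings.

Emit:
step_arm --commands '[-0.16, -0.08, -0.9, 0, 0, 0, 0, 0, -0.9, 0, 0, 0, 0, 0, -0.9, 0, 0, 0, 0, 0, -0.9, 0, 0, 0, 0, 0, -0.8, 0, 0, 0, 0, 0, -0.5, 0, 0, 0, 0, 0, -0.25, 0, 0, 0, 0, 0, 0, 0, 0, 0, 0, 0, 0, 0, 0, 0]'

```text
time: 31.52
tcp_pos: [0.3992, -0.2901, 0.0263]
orientation: [2.311, 2.126, 0.0]
force: [-0.5, 0.0, 1.2]
width: 0.08
```

Emit:
step_arm --commands '[0, 0, 0, 0, 0, 0, 0, 0, 0, 0, 0, 0, 0, 0, 0, 0, 0, 0, 0, 0, 0, 0, 0, 0, 0, 0, 0, 0, 0, 0, 0, 0, 0, 0, 0, 0, 0, 0, 0, 0, 0, 0, 0, 0, 0, 0, 0, 0]' --grip 25 --newtons 30

```text
time: 32.52
tcp_pos: [0.3988, -0.29, 0.0258]
orientation: [2.312, 2.127, 0.0]
force: [-0.4, 0.3, 1.1]
width: 0.0377
```

Emit:
step_arm --commands '[0, 0, 0.5, 0, 0, 0, 0, 0, 1, 0, 0, 0, 0, 0, 1, 0, 0, 0, 0, 0, 1, 0, 0, 0, 0.98, 0.56, 0.8, 0, 0, 0, 0.98, 0.56, 0, 0, 0, 0, 0.98, 0.56, 0, 0, 0, 0, 0.98, 0.56, 0, 0, 0, 0, 0.98, 0.56, 0, 0, 0, 0, 0.98, 0.56, 0, 0, 0, 0, 0.98, 0.56, 0, 0, 0, 0, 0.98, 0.56, 0, 0, 0, 0, 0.98, 0.56, 0, 0, 0, 0, 0.98, 0.56, 0, 0, 0, 0, 0.3, 0.17, 0, 0, 0, 0, 0, 0, 0, 0, 0, 0, 0, 0, 0, 0, 0, 0]'

```text
time: 34.65
tcp_pos: [0.6501, -0.1469, 0.1331]
orientation: [-2.313, -2.125, 0.002]
force: [-0.1, 0.0, -0.6]
width: 0.0372
```

```bash
python3 - <<'E'
from h import *
im,d,w=world("wrist"); save("w10.png",im,1.5)
s=arm.state();print(s["tcp_pos"], s["orientation"],s["width"])
E
```

```text
[ 0.65016186 -0.14691869  0.13320291] [-2.31338426e+00 -2.12529273e+00  1.96752107e-03] 0.0373645445794376
```

View pics/w10.png

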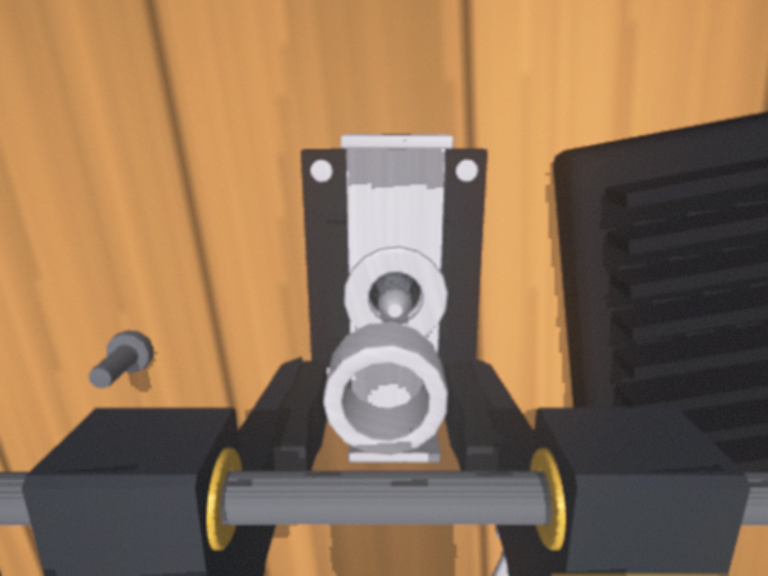

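Sleeve held upright (rim centre (386,397)), washer stack ahead at (396,296). Shifting 4 mm x, 2.5 mm y, then lowering.

Emit:
step_arm --commands '[0.16, 0.09, 0, 0, 0, 0, 0, 0, -0.5, 0, 0, 0, 0, 0, -0.5, 0, 0, 0, 0, 0, -0.5, 0, 0, 0, 0, 0, -0.5, 0, 0, 0, 0, 0, -0.5, 0, 0, 0, 0, 0, -0.34, 0, 0, 0, 0, 0, -0.18, 0, 0, 0, 0, 0, 0, 0, 0, 0, 0, 0, 0, 0, 0, 0, 0, 0, 0, 0, 0, 0]'

```text
time: 36.08
tcp_pos: [0.6554, -0.1435, 0.0581]
orientation: [2.312, 2.127, 0.001]
force: [-0.4, 0.1, -1.2]
width: 0.037
```

Emit:
step_arm --commands '[0, 0, 0, 0, 0, 0, 0, 0, 0, 0, 0, 0, 0, 0, 0, 0, 0, 0, 0, 0, 0, 0, 0, 0, 0, 0, 0.5, 0, 0, 0, 0, 0, 1, 0, 0, 0, 0, 0, 1, 0, 0, 0, 0, 0, 1, 0, 0, 0, -0.8, -0.5, 0.3, 0, 0, 0, -1, -0.6, 0, 0, 0, 0, -1, -0.6, 0, 0, 0, 0, 0, 0, 0, 0, 0, 0]' --grip 70

```text
time: 37.58
tcp_pos: [0.5837, -0.1881, 0.1535]
orientation: [2.315, 2.123, -0.003]
force: [0.6, 0.0, -0.2]
width: 0.0696
```

```bash
python3 - <<'E'
from h import *
a,d,w=world("side"); b,_,wt=world("top")
A=cv2.resize(a[130:250,270:400],None,fx=3,fy=3); B=cv2.resize(b[115:175,280:345],None,fx=6,fy=6)
save("s11.png",np.hstack([A,B]))
m=arm.camera_model("top")
print(arm.state()["tcp_pos"])
p=wt[115:175,280:345].reshape(-1,3)
sel=p[(np.hypot(p[:,0]-.654,p[:,1]+.1445)<.03)&(p[:,2]>.044)&(p[:,2]<.053)]; print("sleeve top",len(sel),sel.mean(0).round(4) if len(sel) else "",np.median(sel[:,2]))
E
```

```text
[ 0.58601429 -0.18565101  0.15360862]
sleeve top 75 [ 0.6539 -0.1425  0.0503] 0.05077010397556214
```

View pics/s11.png

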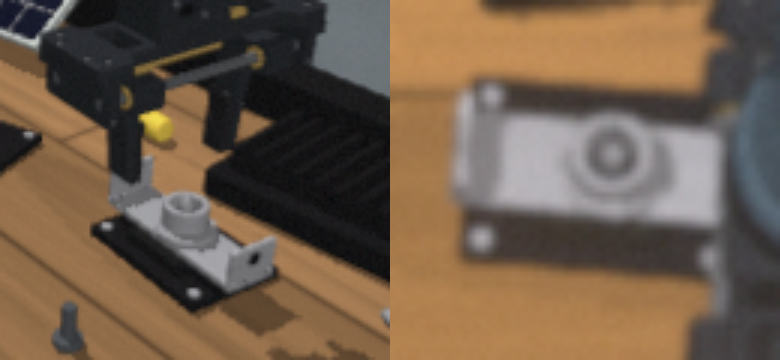

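The crops show the full stack: sleeve on washer on bracket at (185,215) left and (612,153) right. The sleeve top reads 50.8 mm (51 expected), and the gripper is clear.

```bash
python3 -c "
from station import arm; print(arm.hand_in()); print(arm.state()['time'])"
```

```text
the job is handed in; nothing more can be done
None
the job is handed in; nothing more can be done
```

I threaded the rubber pad, lamp bracket, large washer and sleeve over the long stud in that order. I let go of each one, backed the gripper clear, and handed the job in at about 38 s of the 112 s allowed. The hand-in reports no verdict.

- **Height:** in the last check the sleeve's top read 50.8 mm against 51 mm expected, about 2 mm from the stud axis. The heights of the other three parts were not measured separately.
- **Views:** the last top and side pictures show the bracket flat along the plate and the washer and sleeve centred on it. The pad is hidden under the bracket there. A picture taken right after placing it showed it flat around the stud.
- **Forces:** readings at the end of each move stayed under 5 N.
- **Disagreement:** when gripping the large washer the fingers read 47.5 mm against its 50 mm diameter. The camera showed it held level and centred, so I carried on, and it seated flat.

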